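# Clear the pull-up socket and hold it out at its second stop

### The job

Bits of a broken bowl lie on the round steel plate of the pull-up socket tower in the worktop: sweep them all clear of the plate with the scraper block, not with the fingers as they are sharp, and put the scraper down on the worktop clear of the plate. Then press the button in the tower's lid so that the lid pops up, take the lid and pull the telescopic tower right up past its first stop to its second, and finish still holding it fully up there, because it sinks back when let go. Leave the other things on the worktop where they are.

Things in the scene. Friction and masses are not known exactly. Their poses are not given: they have to be found in the camera images.
- plate (a point): Centre of the top of the socket tower's round steel plate (124 mm across, fixed, top 3 mm above the worktop). In its middle, flush, is the tower's round steel lid, 64 mm across, and in the lid, flush to 0.5 mm, a round black push button 44 mm across. The tower's vertical axis passes through this point. z up; the sockets look to -x.
- lid_top (a point): Centre of the top of the lid's rim, on the axis, moving with the lid. The lid is a steel disc 64 mm in diameter, 25 mm thick. Home, its top is level with the plate and only the top shows; popped up, the top stands about 40 mm above the plate and its whole side can be gripped.
- lid_mid (a point): Centre of the lid, 12 mm below lid_top, on the axis: grip it here, round its 64 mm diameter, at any yaw, once it has popped up. Below the lid is the inner column, 49 mm in diameter.
- button (a joint): Push button in the lid, m: 0 up, 0.004 fully down (5 N). Pressed past 3 mm it opens the catch; a spring of 7 N then lifts the lid as the presser moves away upwards, and the lid comes to rest about 40 mm up. Pressing on the lid's rim outside the 44 mm button does not press it. With the button up and the lid home, the catch holds the lid.
- column (a joint): Travel of the inner column with the lid, up out of the outer sleeve, m: 0 home and caught, 0.040 popped up, 0.090 first stop. Above 0.040 a spring draws it back: the pull grows to 10 N at the first stop, and it sinks back to 0.040 when let go.
- sleeve (a joint): Travel of the outer sleeve (57 mm in diameter) up out of the plate, m: 0 home, 0.085 second stop. Stiffer, about 14 N of pull in all, so pulling the lid straight up brings out the column first (first stop), then the sleeve (second stop: column 0.090, sleeve 0.085, lid top 0.175 m above the plate, where it stops dead).
- scraper_mid (a point): Centre of the scraper, half-way up: a beech block standing upright, 64 mm high, 0.16 kg. Foot 30 mm thick (x), 126 mm long (y), 16 mm high; above it the grip, 24 mm thick (x), 118 mm long (y). A steel blade 2.5 x 134 x 30 mm is on its -x side, its edge level with the underside. z up; grip it across x. Either broad side can push.
- sherd_1_mid (a point): Centre of sherd 1 of 5, half-way up: a loose flat white bit of broken stoneware bowl with uneven sides, about 25 mm across and 8 mm thick, 11 g. At the start it lies on the tower's plate, lid or button.
- sherd_2_mid (a point): Centre of sherd 2 of 5, half-way up: a loose flat white bit of broken stoneware bowl with uneven sides, about 25 mm across and 8 mm thick, 11 g. At the start it lies on the tower's plate, lid or button.
- sherd_3_mid (a point): Centre of sherd 3 of 5, half-way up: a loose flat white bit of broken stoneware bowl with uneven sides, about 25 mm across and 8 mm thick, 11 g. At the start it lies on the tower's plate, lid or button.
- sherd_4_mid (a point): Centre of sherd 4 of 5, half-way up: a loose flat white bit of broken stoneware bowl with uneven sides, about 25 mm across and 8 mm thick, 11 g. At the start it lies on the tower's plate, lid or button.
- sherd_5_mid (a point): Centre of sherd 5 of 5, half-way up: a loose flat white bit of broken stoneware bowl with uneven sides, about 25 mm across and 8 mm thick, 11 g. At the start it lies on the tower's plate, lid or button.
- tub: Bystander: round white yoghurt tub, 72 mm across, 71 mm high, loose; origin in the middle of its underside.
- mug: Bystander: white mug with a green band, 94 mm high, 83 mm across, 117 mm with its handle, loose; origin about the middle of its underside.
- matches: Bystander: box of matches lying flat, 36 x 53 x 15 mm, loose; origin in the middle of its underside.
- pills: Bystander: small white tablet tub, 35 mm across, 78 mm high, loose; origin in the middle of its underside.
- jar: Bystander: spice jar with a yellow cap, 45 mm across, 100 mm high, loose; origin in the middle of its underside.
Things that resemble listed ones, but are neither listed nor needed, are in the scene too. Leave any red look-alike of the part that bears scraper_mid alone.

How it is judged:
By the outcome, as a careful person would: the job done as asked, in the order asked, and still so for the second after the job is handed in, while the arm keeps its last pose, push and grip.
It also fails if it takes over 64 s, if anything falls off the work surface, if the arm or the gripper's body presses on something with over 40 N, if the wrist force passes 120 N, or if a joint passes its speed limit or range.

### The arm

A 6-joint arm with a two-finger parallel gripper is mounted at the origin on a cart in front of the work surface, level with it; the furniture and walls round the work are solid. World frame = base frame: x ahead of the robot, y to its left, z up, the work surface at z = 0. Lengths are in m, angles in rad, forces in N, time in s.
With the tool pointing down it reaches from about 0.3 to 0.75 m from the base axis. Payload 8.5 kg.
Tool frame: the origin (TCP) lies on the centre line of the jaws, within the pads' length; the fingertips stand 14 mm ahead of it and the grasp point (between the pads) lies 5 mm behind it; z points along the fingers, y is the line along which they close (so a half turn about z gives the same grasp; the last joint's range is limited). The gripper opens to 85 mm and grips with 20 to 120 N. Pads are 22 mm wide; open, the fingers measure 114 mm over their backs; the gripper's body (76 mm by 85 mm) begins 54 mm behind the grasp point. The pads swing forward as they close: fully open they stand 13 mm farther back than shut.
Start: joints at [-1.405, 0.381, 1.297, -0, 1.464, -0.215], TCP at [0.204, -0.511, 0.245] pointing down, gripper open.
Joint ranges: [-3.11, 3.11], [-0.89, 2.33], [0.22, 2.48], [-1.42, 4.56], [0.17, 2.85], [-2.88, 2.88]. Speed limits (rad/s): [2.39, 2.39, 3.14, 3.14, 3.14, 3.14].

### API

Orientations are given as a 3x3 rotation matrix whose columns are the frame's x, y, z axes.
In Python, from plant import readout, optics, workorder gives the robot as it stands.
- The arm moves only by the shell command python3 -m creep 'ROWS' [FORCE]. ROWS is JSON, a list of rows, each a list of 7 numbers: the closure, from -1 (fully open) to 1 (shut), so that 0 is half open, then the shift along the tool's x, y, z as a fraction of full scale, then the turn, a rotation vector about the tool's x, y, z as a fraction of full scale. In form: [[claw, dx, dy, dz, ax, ay, az], ...]. A call has 1 to 12 rows; each row is the pose to reach, as a shift and turn from the pose commanded when the call began, along the tool's axes at that moment; what a row does not reach only later rows make up. Full scale, the value 1, is 0.2 m for a shift and 2 rad for a turn. A row lasts 1/12 s, in which the tool goes at most 41.7 mm and 7.16 degrees, less where a joint would pass 70% of its speed; a pose out of reach is approached as far as the arm can. A call with a number of a shift or a turn outside -1 to 1 is refused whole. A call with a gripper value outside its range is refused whole. The fingers move at their own pace and stop on an object; FORCE is the grip in N (left out, the last holds). Time passes only in rows, so rows that repeat a pose let the fingers close. It gives the time, the measured TCP pose, the force, the opening and the grip force at its end, in the units of the state.
- readout.sense(): the state, without advancing time (a new reading comes with each control period).
- optics.camera(name): name is "scene" or "top" or "wrist"; returns a dict with "pixels" (384x512x3 uint8, red, green, blue), "K" (3x3 intrinsics, pixels), "R" (3x3) and "t" (3): a world point X has camera coordinates R X + t; the wrist camera has in their place "T_tool_cam" (4x4, takes a point from camera to tool coordinates, whose origin is the TCP and whose axes are the flange's). Camera axes: x right, y down, z forward; pixel columns grow to the right and rows downward; lengths in m; the calibration is good to about 2 mm. A picture is of the moment at which its call begins: read the wrist's pose just before it. There is no depth.
- workorder.sign_off(): hands the job in; it is judged then, once.
Trained networks look in a picture, given as the dict that the camera call returned (one of the last four; its "shot" number tells which), for a name from the list of things; names that differ only in an ending like _2 or _b are one class to them, and where a whole thing is asked for, a point or a joint stands for the part that bears it (a point fixed in the world has none). Each returns a list of dicts, best first, with "confidence" (0 to 1); they miss things now and then, are a little off and sometimes report something else, mostly with a low value. They report only what shows in the picture. A call takes as long as a camera call. They do not tell look-alikes from the thing itself.
- optics.search_frame(picture, name): "at" ([x, y, z] in m, in the coordinates of the camera as it stood for that picture, good to about 4 mm: the middle of the surface that is visible of it).
- optics.landmark_of(picture, name): "at" ([x, y, z] in m, in the coordinates of the camera as it stood for that picture, good to about 4 mm: a listed point, or the origin of a listed thing).
The state is a dict: "clock": time; "q": joint angles; "qvel": joint speeds; "tau": joint torques, N m; "tcp_pos": TCP position; "orientation": TCP orientation; "wrist_force": force on the tool from outside, world axes, zero at the start; "moment": the same for the moment, N m; "gripper_width": finger opening in m; "grasp_force": force on a finger pad.
Only numpy, scipy, OpenCV 4.12 (cv2) and the standard library are available. Lean on these libraries where they do the work, as an engineer would, in place of code of your own. Each camera call takes 0.05 s, during which the arm holds its last target. There are 200 camera calls.

## Working session

There is one attempt and no reset: what is moved stays moved. The work goes in short steps, Python scripts to look and compute and a shell command to move; the robot and the scene stay as the last step left them, time stands still between calls to the robot, and variables do not carry over. Pictures are saved under pics/ and viewed, at most 10 in all, crops included, and the job is handed in when it is done.

```bash
mkdir -p pics
cat > h.py <<'E'
import numpy as np,cv2
from plant import readout,optics,workorder
def world(p,v,s=None):
    v=np.array(v)
    if 'R' in p: return np.array(p['R']).T@(v-np.array(p['t']))
    c=np.array(p['T_tool_cam'])@np.r_[v,1]
    return np.array(s['orientation'])@c[:3]+np.array(s['tcp_pos'])
def save(p,n): cv2.imwrite('pics/'+n,cv2.cvtColor(np.array(p['pixels']),cv2.COLOR_RGB2BGR))
def pix(p,X):
    c=np.array(p['R'])@np.array(X)+np.array(p['t']); u=np.array(p['K'])@c; return (u[:2]/u[2]).round()
E
python3 - <<'E'
from h import *
np.set_printoptions(precision=3,suppress=True)
s=readout.sense();print(s['clock'],s['tcp_pos'],s['orientation'],s['gripper_width'])
for c in ('scene','top'):
    p=optics.camera(c);save(p,c+'1.png')
    for n in ['plate','lid_top','scraper_mid','sherd_1_mid','tub','mug','matches','pills','jar']:
        for d in optics.landmark_of(p,n)[:7]:
            w=world(p,d['at']);print(c,n,round(d['confidence'],2),w,pix(p,w))
a=cv2.imread('pics/scene1.png');b=cv2.imread('pics/top1.png')
E
```

```text
0.0 [ 0.204 -0.51   0.245] [[ 0.928  0.372 -0.   ]
 [ 0.372 -0.928  0.001]
 [ 0.    -0.001 -1.   ]] 0.08551817688680952
scene plate 0.71 [ 0.496 -0.083  0.004] [239. 227.]
scene lid_top 0.76 [ 0.49  -0.081 -0.003] [240. 230.]
scene lid_top 0.31 [ 0.497 -0.083  0.004] [238. 227.]
scene scraper_mid 0.91 [0.477 0.183 0.03 ] [166. 314.]
scene tub 0.92 [ 0.493 -0.339 -0.001] [295. 167.]
scene mug 0.67 [ 0.648 -0.103 -0.   ] [199. 195.]
scene matches 0.72 [ 0.534 -0.075  0.008] [225. 221.]
scene matches 0.58 [ 0.54  -0.461  0.001] [303. 136.]
scene pills 0.74 [ 0.64   0.124 -0.001] [137. 258.]
scene jar 0.73 [ 0.621 -0.452 -0.001] [280. 128.]
scene jar 0.53 [ 0.498 -0.083 -0.009] [238. 230.]
top plate 0.92 [ 0.493 -0.081  0.003] [222. 193.]
top plate 0.56 [ 0.463 -0.101  0.004] [229. 204.]
top plate 0.3 [ 0.536 -0.076  0.005] [221. 178.]
top lid_top 0.8 [ 0.496 -0.08   0.004] [222. 192.]
top scraper_mid 0.89 [0.483 0.179 0.027] [125. 193.]
top scraper_mid 0.72 [ 0.343 -0.275  0.028] [293. 250.]
top tub 0.86 [ 0.489 -0.346 -0.001] [317. 198.]
top mug 0.95 [ 0.65  -0.098 -0.002] [230. 140.]
top mug 0.62 [ 0.536 -0.075  0.004] [221. 178.]
top matches 0.71 [ 0.65  -0.1    0.001] [231. 140.]
top matches 0.57 [ 0.541 -0.458 -0.   ] [357. 180.]
top pills 0.76 [ 0.637  0.127 -0.003] [151. 142.]
top jar 0.84 [ 0.623 -0.448 -0.003] [352. 152.]
```

View pics/scene1.png

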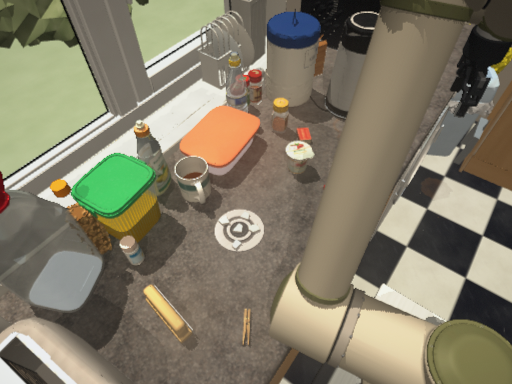

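View pics/top1.png

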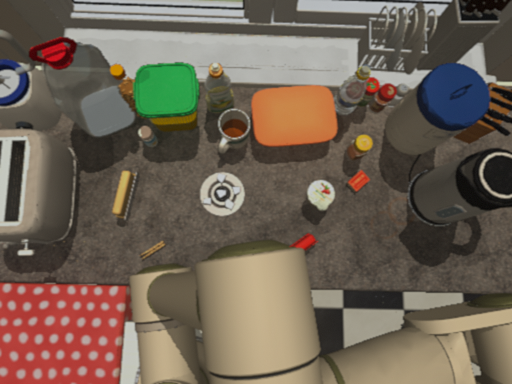

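Candidates for the scraper: the beech block at top (125,193) / scene (166,314), and the red look-alike at top (303,243), partly hidden by the arm. The clothes-peg-like stick at top (152,249) is not one. I choose the beech block. Its grey blade faces -y, towards the plate, which carries white sherds at top (222,193). I'll go above the block and check it in a wrist close-up.

```bash
python3 -m creep '[[-1,0.9,-0.95,0,0,0,0.327],[-1,0.9,-0.95,0,0,0,0.327],[-1,0.9,-0.95,0,0,0,0.327],[-1,0.9,-0.95,0,0,0,0.327],[-1,0.9,-0.95,0,0,0,0.327],[-1,0.9,-0.95,0,0,0,0.327],[-1,0.9,-0.95,0,0,0,0.327],[-1,0.9,-0.95,0,0,0,0.327]]'
```

```text
clock: 1.67
tcp_pos: [0.3016, -0.2644, 0.2457]
orientation: [[0.964, -0.266, 0.001], [-0.266, -0.964, -0.0], [0.001, -0.0, -1.0]]
wrist_force: [1.0, -0.8, 0.9]
gripper_width: 0.0853
grasp_force: 0.0
```

```bash
python3 -m creep '[[-1,0.15,-1,0,0,0,0],[-1,0.15,-1,0,0,0,0],[-1,0.15,-1,0,0,0,0],[-1,0.15,-1,0,0,0,0],[-1,0.15,-1,0,0,0,0]]' >/dev/null; python3 -m creep '[[-1,0.1,-1,0,0,0,0],[-1,0.1,-1,0,0,0,0],[-1,0.1,-1,0,0,0,0],[-1,0.1,-1,0,0,0,0],[-1,0.1,-1,0,0,0,0],[-1,0.1,-1,0,0,0,0]]'
python3 - <<'E'
from h import *
np.set_printoptions(precision=3,suppress=True)
s=readout.sense();p=optics.camera('wrist');save(p,'w1.png')
for n in ['scraper_mid','plate','pills']:
    for f in (optics.landmark_of,optics.search_frame):
        for d in f(p,n)[:3]: print(n,round(d['confidence'],2),world(p,d['at'],s),(np.array(p['K'])@d['at']/d['at'][2])[:2].round())
# straight-line helper info
print(np.array(p['K']).round(1).tolist(),np.array(p['T_tool_cam']).round(4).tolist(),s['tcp_pos'])
E
```

```text
clock: 2.58
tcp_pos: [0.4588, 0.108, 0.245]
orientation: [[0.964, -0.265, 0.001], [-0.265, -0.964, 0.001], [0.001, -0.001, -1.0]]
wrist_force: [-0.1, -0.5, -1.0]
gripper_width: 0.0854
grasp_force: 0.0
scraper_mid 0.76 [0.484 0.182 0.032] [192. 166.]
scraper_mid 0.84 [0.491 0.174 0.059] [191. 164.]
plate 0.91 [ 0.494 -0.08   0.005] [393.  99.]
plate 0.32 [ 0.504 -0.117  0.004] [422.  83.]
plate 0.79 [ 0.5   -0.079  0.008] [392.  94.]
plate 0.54 [ 0.497 -0.083  0.005] [395.  96.]
pills 0.92 [0.641 0.128 0.003] [196.  20.]
pills 0.27 [ 0.494 -0.077  0.006] [391. 100.]
pills 0.68 [0.631 0.128 0.071] [186.  12.]
[[282.5, 0.0, 253.5], [0.0, 282.5, 193.0], [0.0, 0.0, 1.0]] [[0.0006, -0.9547, -0.2977, 0.0768], [1.0, 0.0008, -0.0003, -0.0008], [0.0005, -0.2977, 0.9547, -0.1302], [0.0, 0.0, 0.0, 1.0]] [0.459 0.108 0.245]
```

View pics/w1.png

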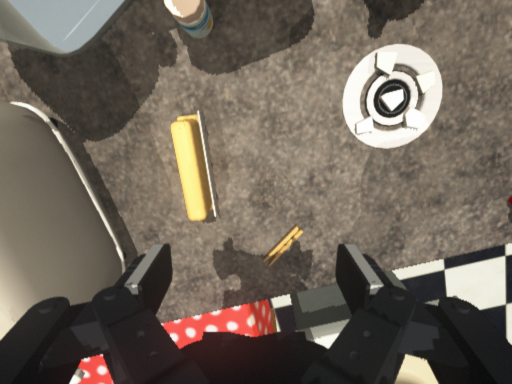

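The block is plain beech at (192,168), with its steel blade on the right side (199,112)–(215,216), facing the plate. The five sherds are on the plate around (393,97). So the choice is right; now I'll measure its yaw.

Run:
```python
from h import *
s=readout.sense();p=optics.camera('wrist');K=np.array(p['K']);T=np.array(p['T_tool_cam']);R=np.array(s['orientation']);o=R@T[:3,3]+s['tcp_pos']
def ray(u,v,z):
    d=R@T[:3,:3]@np.linalg.solve(K,[u,v,1.]);return o+d*(z-o[2])/d[2]
im=np.array(p['pixels']);h=cv2.cvtColor(im,cv2.COLOR_RGB2HSV)
m=((h[...,0]>12)&(h[...,0]<32)&(h[...,1]>90)&(h[...,2]>190)).astype(np.uint8);m[:,:160]=0;m[:,225:]=0;m[:100]=0;m[225:]=0
c=max(cv2.findContours(m,0,2)[0],key=cv2.contourArea)[:,0]
P=np.array([ray(*q,.064)[:2] for q in c],np.float32);r=cv2.minAreaRect(P*1000);print(r,c.min(0),c.max(0))
for a,b in (((199,112),(215,216)),):
    A,B=ray(*a,.03),ray(*b,.03);print(A,B,np.degrees(np.arctan2(*(A-B)[[1,0]])))
```

```text
((484.9219970703125, 178.14962768554688), (30.5577335357666, 121.40605163574219), 76.05780792236328) [165 114] [201 220]
[0.54096141 0.14698215 0.03      ] [0.41077305 0.16965328 0.03      ] -9.878483947959278
```

```bash
python3 -m creep '[[-1,0.02,-0.38,0.1,0,0,-0.038],[-1,0.02,-0.38,0.3,0,0,-0.038],[-1,0.02,-0.38,0.5,0,0,-0.038],[-1,0.02,-0.38,0.7,0,0,-0.038],[-1,0.02,-0.38,0.85,0,0,-0.038],[-1,0.02,-0.38,0.95,0,0,-0.038],[-1,0.02,-0.38,1,0,0,-0.038],[-1,0.02,-0.38,1,0,0,-0.038]]' && python3 -m creep '[[0.4,0,0,0,0,0,0],[0.6,0,0,0,0,0,0],[1,0,0,0,0,0,0],[1,0,0,0,0,0,0],[1,0,0,0,0,0,0],[1,0,0,0,0,0,0],[1,0,0,0,0,0,0],[1,0,0,0,0,0,0],[1,0,0,0,0,0,0],[1,0,0,0,0,0,0]]' 60
python3 - <<'E'
from h import *
p=optics.camera('wrist');save(p,'w2.png')
E
```

```text
clock: 3.65
tcp_pos: [0.4804, 0.1756, 0.0432]
orientation: [[0.98, -0.197, -0.005], [-0.197, -0.98, -0.001], [-0.004, 0.001, -1.0]]
wrist_force: [-0.8, -0.6, -0.4]
gripper_width: 0.085
grasp_force: 0.0
clock: 4.48
tcp_pos: [0.4817, 0.1765, 0.0459]
orientation: [[0.981, -0.196, 0.001], [-0.196, -0.981, 0.0], [0.001, -0.0, -1.0]]
wrist_force: [0.2, -1.1, 7.0]
gripper_width: 0.023
grasp_force: 62.6
```

View pics/w2.png

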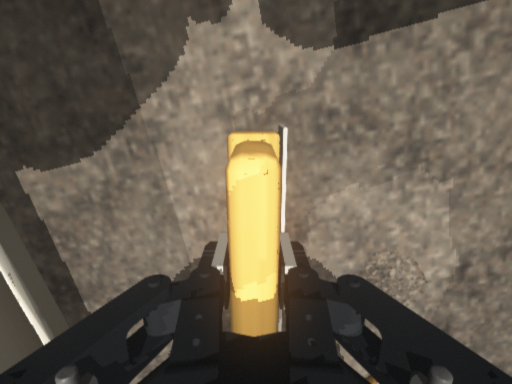

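The block is held squarely between the pads, with its front end at (253,135) and blade at (284,127). I'll work out how far off-centre along x it is held.

Run:
```python
from h import *
s=readout.sense();p=optics.camera('wrist');K=np.array(p['K']);T=np.array(p['T_tool_cam'])
for u,v,z in((253,141,.064),(284,127,.030),(253,133,.016)):
    d=T[:3,:3]@np.linalg.solve(K,[u,v,1.]);tz=s['tcp_pos'][2]-z;tz=tz; print(T[:3,3]+d*(tz-T[2,3])/d[2])
for d in optics.landmark_of(p,'scraper_mid')[:2]: print(d['confidence'],T@np.r_[d['at'],1])
```

```text
[ 0.06337106 -0.00095288 -0.01807652]
[0.06627715 0.01461607 0.01592348]
[ 0.06198691 -0.00106259  0.02992348]
```

```bash
python3 -m creep '[[1,0,0,-0.07,0,0,0],[1,0,0,-0.15,0,0,0],[1,0.04,0.15,-0.15,0,0,-0.02],[1,0.09,0.3,-0.15,0,0,-0.04],[1,0.13,0.45,-0.15,0,0,-0.06],[1,0.17,0.6,-0.15,0,0,-0.08],[1,0.2,0.7,-0.15,0,0,-0.099],[1,0.218,0.757,-0.15,0,0,-0.099],[1,0.218,0.757,-0.15,0,0,-0.099],[1,0.218,0.757,-0.15,0,0,-0.099],[1,0.218,0.757,-0.15,0,0,-0.099]]'
python3 - <<'E'
from h import *
np.set_printoptions(precision=3,suppress=True)
s=readout.sense();p=optics.camera('wrist');save(p,'w3.png')
print(s['tcp_pos'])
for n in ['scraper_mid','plate','lid_top']:
    for d in optics.landmark_of(p,n)[:3]: print(n,round(d['confidence'],2),world(p,d['at'],s))
E
```

```text
clock: 5.55
tcp_pos: [0.4941, 0.0205, 0.0752]
orientation: [[1.0, 0.001, -0.001], [0.001, -1.0, 0.0], [-0.001, -0.0, -1.0]]
wrist_force: [0.4, 0.6, -2.1]
gripper_width: 0.0229
grasp_force: 61.5
[0.494 0.02  0.075]
plate 0.72 [ 0.492 -0.08   0.006]
lid_top 0.76 [ 0.495 -0.079  0.006]
```

View pics/w3.png

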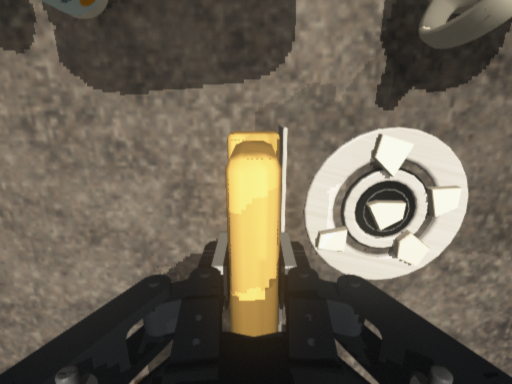

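The view shows the blade clear of the plate, with all five sherds between (332,239) and (445,200). Lower it to just above the plate and sweep towards -y.

```bash
python3 -m creep '[[1,0,0,0.07,0,0,0],[1,0,0,0.124,0,0,0],[1,0,0,0.124,0,0,0],[1,0,0.04,0.124,0,0,0],[1,0,0.08,0.124,0,0,0],[1,0,0.12,0.124,0,0,0],[1,0,0.16,0.124,0,0,0],[1,0,0.2,0.124,0,0,0],[1,0,0.24,0.124,0,0,0],[1,0,0.28,0.124,0,0,0],[1,0,0.32,0.124,0,0,0],[1,0,0.36,0.124,0,0,0]]'
python3 -m creep '[[1,0,0.04,0,0,0,0],[1,0,0.08,0,0,0,0],[1,0,0.12,0,0,0,0],[1,0,0.16,0,0,0,0],[1,0,0.2,0,0,0,0],[1,0,0.24,0,0,0,0],[1,0,0.28,0,0,0,0],[1,0,0.32,0,0,0,0],[1,0,0.36,0,0,0,0],[1,0,0.4,0,0,0,0],[1,0,0.44,0,0,0,0]]'
python3 - <<'E'
from h import *
p=optics.camera('wrist');save(p,'w4.png')
E
```

```text
clock: 6.75
tcp_pos: [0.4945, -0.0534, 0.0505]
orientation: [[1.0, 0.001, 0.0], [0.001, -1.0, 0.0], [0.0, -0.0, -1.0]]
wrist_force: [-0.4, 1.3, -1.7]
gripper_width: 0.0231
grasp_force: 61.6
clock: 7.67
tcp_pos: [0.4945, -0.1413, 0.0505]
orientation: [[1.0, 0.001, -0.0], [0.001, -1.0, -0.0], [-0.0, 0.0, -1.0]]
wrist_force: [-0.2, 0.9, -1.4]
gripper_width: 0.0232
grasp_force: 61.5
```

View pics/w4.png

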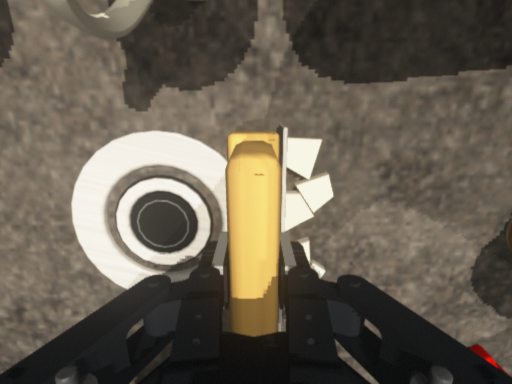

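The plate is clear, and all five sherds lie ahead of the blade near (305,155)–(315,270). I'll push a bit further, then carry the scraper back over to the +y side and set it down.

```bash
python3 -m creep '[[1,0,0.04,0,0,0,0],[1,0,0.08,0,0,0,0],[1,0,0.12,0,0,0,0],[1,0,0.16,0,0,0,0],[1,0,0.19,0,0,0,0],[1,0,0.19,0,0,0,0],[1,0,0.16,0,0,0,0],[1,0,0.13,-0.08,0,0,0],[1,0,0.1,-0.2,0,0,0],[1,0,-0.05,-0.25,0,0,0],[1,0,-0.2,-0.25,0,0,0],[1,0,-0.35,-0.25,0,0,0]]'
python3 -m creep '[[1,0,-0.15,0,0,0,0],[1,0,-0.3,0,0,0,0],[1,0,-0.45,0,0,0,0],[1,0,-0.6,0,0,0,0],[1,0,-0.75,0,0,0,0],[1,0,-0.9,0,0,0,0],[1,0,-1,0,0,0,0],[1,0,-1,0,0,0,0],[1,0,-1,0,0,0,0]]'
python3 - <<'E'
from h import *
np.set_printoptions(precision=3,suppress=True)
p=optics.camera('top');save(p,'top2.png')
for n in ['sherd_1_mid','plate','lid_top']:
    for d in optics.landmark_of(p,n)[:7]: print(n,round(d['confidence'],2),world(p,d['at']))
E
```

```text
clock: 8.72
tcp_pos: [0.4943, -0.0689, 0.1012]
orientation: [[1.0, 0.0, 0.001], [0.0, -1.0, -0.0], [0.001, 0.0, -1.0]]
wrist_force: [0.2, 0.5, -1.4]
gripper_width: 0.0231
grasp_force: 61.6
clock: 9.47
tcp_pos: [0.4937, 0.1307, 0.1005]
orientation: [[1.0, 0.004, -0.0], [0.004, -1.0, -0.0], [-0.0, 0.0, -1.0]]
wrist_force: [-0.4, -1.1, -1.8]
gripper_width: 0.0234
grasp_force: 61.6
sherd_1_mid 0.38 [ 0.508 -0.21   0.004]
plate 0.59 [ 0.49  -0.082  0.003]
plate 0.38 [ 0.495 -0.076 -0.014]
lid_top 0.9 [ 0.496 -0.08   0.003]
lid_top 0.59 [ 0.488 -0.346  0.001]
```

```bash
python3 -m creep '[[1,0,0,0.1,0,0,0],[1,0,0,0.18,0,0,0],[1,0,0,0.24,0,0,0],[1,0,0,0.26,0,0,0],[1,0,0,0.273,0,0,0],[1,0,0,0.273,0,0,0],[0.4,0,0,0.273,0,0,0],[0,0,0,0.273,0,0,0],[-0.5,0,0,0.273,0,0,0],[-1,0,0,0.273,0,0,0],[-1,0,0,0.273,0,0,0],[-1,0,0,0.273,0,0,0]]'
python3 -m creep '[[-1,0,0,-0.1,0,0,0],[-1,0,0,-0.25,0,0,0],[-1,0,0,-0.45,0,0,0],[-1,0,0,-0.6,0,0,0],[0,0,0.2,-0.6,0,0,0],[0,0,0.4,-0.6,0,0,0],[1,0,0.6,-0.6,0,0,0],[1,0,0.7,-0.6,0,0,0],[1,0,0.7,-0.6,0,0,0],[1,0,0.7,-0.6,0,0,0]]'
python3 - <<'E'
from h import *
np.set_printoptions(precision=3,suppress=True)
s=readout.sense();p=optics.camera('wrist');save(p,'w5.png')
for n in ['sherd_1_mid','plate','lid_top','scraper_mid']:
    for d in optics.landmark_of(p,n)[:7]: print(n,round(d['confidence'],2),world(p,d['at'],s))
K=np.array(p['K']);T=np.array(p['T_tool_cam']);R=np.array(s['orientation']);o=R@T[:3,3]+s['tcp_pos']
c=T[:3,:3].T@(R.T@(np.array([.4945,-.081,.003])-s['tcp_pos'])-T[:3,3]);print((K@c/c[2])[:2])
E
```

```text
clock: 10.67
tcp_pos: [0.4944, 0.1295, 0.046]
orientation: [[1.0, 0.001, 0.0], [0.001, -1.0, 0.0], [0.0, -0.0, -1.0]]
wrist_force: [-0.0, 0.1, 0.4]
gripper_width: 0.0839
grasp_force: 0.0
clock: 11.5
tcp_pos: [0.4944, -0.0113, 0.1659]
orientation: [[1.0, -0.001, -0.0], [-0.001, -1.0, 0.0], [-0.0, -0.0, -1.0]]
wrist_force: [-0.5, 0.4, -0.8]
gripper_width: 0.0121
grasp_force: 0.0
sherd_1_mid 0.66 [ 0.508 -0.207  0.011]
plate 0.6 [ 0.494 -0.082  0.008]
plate 0.47 [ 0.472 -0.213  0.01 ]
lid_top 0.95 [ 0.493 -0.081  0.006]
scraper_mid 0.82 [ 0.348 -0.277  0.03 ]
scraper_mid 0.67 [0.496 0.133 0.031]
[319.259 180.089]
```

View pics/w5.png

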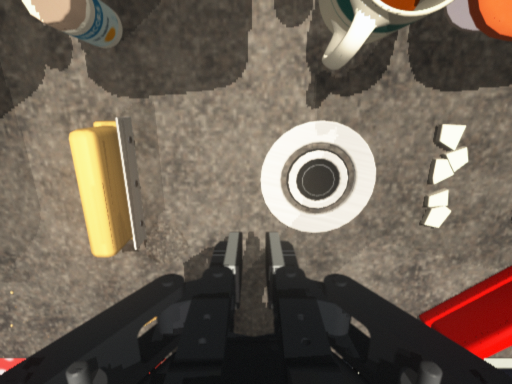

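The scraper stands at (105,190), clear of the plate. The five sherds sit at about (435–460,130–215), well off the plate, and the lid centre is at (318,180) as predicted. Next, press the button with the fingers shut.

```bash
python3 -m creep '[[1,0,0.15,0.1,0,0,0],[1,0,0.3,0.25,0,0,0],[1,0,0.348,0.4,0,0,0],[1,0,0.348,0.55,0,0,0],[1,0,0.348,0.68,0,0,0],[1,0,0.348,0.73,0,0,0],[1,0,0.348,0.74,0,0,0],[1,0,0.348,0.75,0,0,0],[1,0,0.348,0.755,0,0,0],[1,0,0.348,0.755,0,0,0]]'
```

```text
clock: 12.58
tcp_pos: [0.4948, -0.0797, 0.0158]
orientation: [[1.0, 0.001, 0.001], [0.001, -1.0, -0.0], [0.001, 0.0, -1.0]]
wrist_force: [-1.5, 1.5, 4.6]
gripper_width: -0.0003
grasp_force: 1.9
```

```bash
python3 -m creep '[[1,0,0,0.005,0,0,0],[1,0,0,0.01,0,0,0],[1,0,0,0.013,0,0,0],[1,0,0,0.013,0,0,0]]'
```

```text
clock: 12.92
tcp_pos: [0.4949, -0.0799, 0.014]
orientation: [[1.0, 0.001, 0.002], [0.001, -1.0, -0.0], [0.002, 0.0, -1.0]]
wrist_force: [-5.8, 4.5, 20.6]
gripper_width: 0.0
grasp_force: 10.0
```

The force rose sharply to 20 N, so the button has bottomed. Raise and look.

```bash
python3 -m creep '[[1,0,0,-0.03,0,0,0],[1,0,0,-0.1,0,0,0],[1,0,0,-0.2,0,0,0],[1,0,0,-0.35,0,0,0],[0,0,0,-0.5,0,0,0],[-1,0,0,-0.6,0,0,0],[-1,0,0,-0.6,0,0,0],[-1,0,0,-0.6,0,0,0],[-1,0,0,-0.6,0,0,0],[-1,0,0,-0.6,0,0,0]]'
python3 - <<'E'
from h import *
np.set_printoptions(precision=3,suppress=True)
s=readout.sense();p=optics.camera('wrist');save(p,'w6.png')
for n in ['plate','lid_top','lid_mid']:
    for d in optics.landmark_of(p,n)[:7]: print(n,round(d['confidence'],2),world(p,d['at'],s))
E
```

```text
clock: 13.75
tcp_pos: [0.4941, -0.08, 0.1313]
orientation: [[1.0, 0.001, -0.002], [0.001, -1.0, 0.001], [-0.002, -0.001, -1.0]]
wrist_force: [0.0, -0.1, -0.6]
gripper_width: 0.0722
grasp_force: 0.0
lid_top 0.58 [ 0.496 -0.081  0.046]
lid_mid 0.79 [ 0.498 -0.077  0.028]
```

View pics/w6.png

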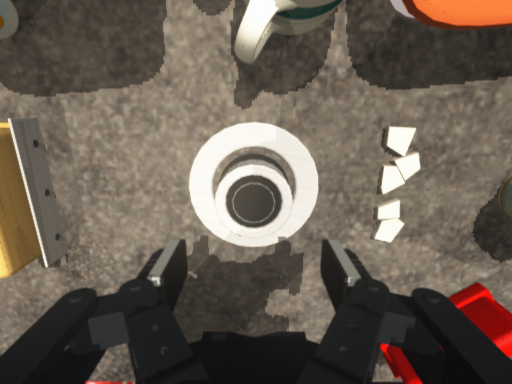

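The lid has popped up and is centred at (253,200), with the sherds well clear. Grip it at mid-height.

```bash
python3 -m creep '[[-1,0.005,0.003,0.1,0,0,0],[-1,0.005,0.003,0.22,0,0,0],[-1,0.005,0.003,0.34,0,0,0],[-1,0.005,0.003,0.45,0,0,0],[-1,0.005,0.003,0.52,0,0,0],[-1,0.005,0.003,0.546,0,0,0],[-1,0.005,0.003,0.546,0,0,0],[1,0.005,0.003,0.546,0,0,0],[1,0.005,0.003,0.546,0,0,0],[1,0.005,0.003,0.546,0,0,0],[1,0.005,0.003,0.546,0,0,0],[1,0.005,0.003,0.546,0,0,0]]' 80
```

```text
clock: 14.95
tcp_pos: [0.4959, -0.0798, 0.0241]
orientation: [[1.0, 0.0, 0.002], [0.0, -1.0, 0.001], [0.002, -0.001, -1.0]]
wrist_force: [2.3, 7.7, -0.1]
gripper_width: 0.0613
grasp_force: 87.0
```

```bash
python3 -m creep '[[1,0,-0.005,-0.04,0,0,0],[1,0,-0.005,-0.08,0,0,0],[1,0,-0.005,-0.12,0,0,0],[1,0,-0.005,-0.16,0,0,0],[1,0,-0.005,-0.2,0,0,0],[1,0,-0.005,-0.235,0,0,0],[1,0,-0.005,-0.235,0,0,0]]'
```

```text
clock: 15.53
tcp_pos: [0.4959, -0.0797, 0.0715]
orientation: [[1.0, 0.001, 0.002], [0.001, -1.0, -0.0], [0.002, 0.0, -1.0]]
wrist_force: [4.2, 2.1, -7.8]
gripper_width: 0.0614
grasp_force: 88.7
```

Pull force about 8 N as expected near the first stop; continue.

```bash
python3 -m creep '[[1,0,0,-0.03,0,0,0],[1,0,0,-0.07,0,0,0],[1,0,0,-0.11,0,0,0],[1,0,0,-0.15,0,0,0],[1,0,0,-0.19,0,0,0],[1,0,0,-0.23,0,0,0],[1,0,0,-0.27,0,0,0],[1,0,0,-0.31,0,0,0],[1,0,0,-0.35,0,0,0],[1,0,0,-0.39,0,0,0],[1,0,0,-0.42,0,0,0],[1,0,0,-0.42,0,0,0]]'
```

```text
clock: 16.53
tcp_pos: [0.4958, -0.0797, 0.1545]
orientation: [[1.0, 0.001, 0.001], [0.001, -1.0, -0.0], [0.001, 0.0, -1.0]]
wrist_force: [6.7, 1.8, -8.3]
gripper_width: 0.0616
grasp_force: 91.0
```

Run:
```python
from h import *
np.set_printoptions(precision=3,suppress=True)
for c in('scene','top'):
    p=optics.camera(c);save(p,c+'7.png')
    for n in ['lid_top','lid_mid']:
        for d in optics.landmark_of(p,n)[:3]: print(n,round(d['confidence'],2),world(p,d['at']))
a=cv2.imread('pics/scene7.png')[60:320,60:380];cv2.imwrite('pics/s7c.png',cv2.resize(a,None,fx=2,fy=2))
```

```text
lid_top 0.41 [ 0.641  0.125 -0.001]
lid_top 0.44 [ 0.455 -0.215  0.003]
```

View pics/s7c.png

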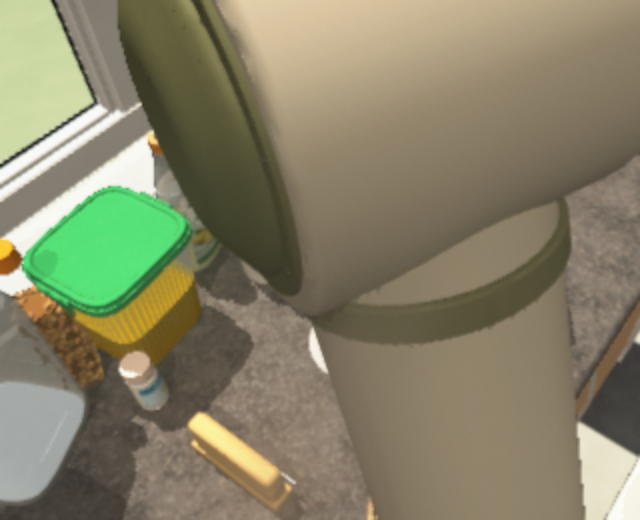

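The arm hides the tower in this view. The rise so far is 130 mm of 135, so I'll edge up until the force jumps at the stop.

```bash
python3 -m creep '[[1,0,0,-0.01,0,0,0],[1,0,0,-0.02,0,0,0],[1,0,0,-0.025,0,0,0],[1,0,0,-0.025,0,0,0]]'; python3 -m creep '[[1,0,0,-0.005,0,0,0],[1,0,0,-0.008,0,0,0],[1,0,0,-0.008,0,0,0]]'
python3 - <<'E'
from h import *
p=optics.camera('wrist');save(p,'w8.png')
E
```

```text
clock: 17.17
tcp_pos: [0.4958, -0.0797, 0.1586]
orientation: [[1.0, 0.001, 0.001], [0.001, -1.0, 0.0], [0.001, -0.0, -1.0]]
wrist_force: [7.2, 1.2, -11.5]
gripper_width: 0.0619
grasp_force: 90.9
clock: 17.42
tcp_pos: [0.4958, -0.0797, 0.1601]
orientation: [[1.0, 0.001, 0.0], [0.001, -1.0, 0.0], [0.0, -0.0, -1.0]]
wrist_force: [6.7, 0.4, -11.6]
gripper_width: 0.0616
grasp_force: 91.0
```

View pics/w8.png

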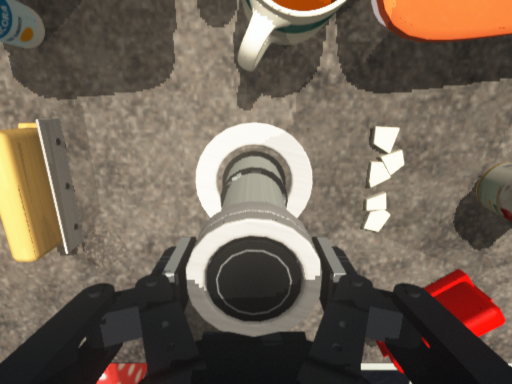

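The lid at (254,277) is held with both stages of the column drawn out, and the sherds and scraper are unmoved. The force has not jumped yet, so keep edging up.

```bash
python3 -m creep '[[1,0,0,-0.005,0,0,0],[1,0,0,-0.01,0,0,0],[1,0,0,-0.01,0,0,0]]'; python3 -m creep '[[1,0,0,-0.005,0,0,0],[1,0,0,-0.005,0,0,0],[1,0,0,-0.005,0,0,0]]'
```

```text
clock: 17.72
tcp_pos: [0.4957, -0.0797, 0.1606]
orientation: [[1.0, 0.001, -0.001], [0.001, -1.0, 0.001], [-0.001, -0.001, -1.0]]
wrist_force: [13.1, -0.0, -25.1]
gripper_width: 0.0617
grasp_force: 94.7
clock: 17.97
tcp_pos: [0.4957, -0.0797, 0.1607]
orientation: [[1.0, 0.0, -0.002], [0.0, -1.0, 0.001], [-0.002, -0.001, -1.0]]
wrist_force: [14.9, -0.7, -34.4]
gripper_width: 0.0614
grasp_force: 96.5
```

It stopped dead at TCP z 0.1607 with the force jumping to 34 N, so this is the second stop. Ease back to a moderate pull and hand in.

```bash
python3 -m creep '[[1,0,0,0.004,0,0,0],[1,0,0,0.004,0,0,0],[1,0,0,0.004,0,0,0],[1,0,0,0.004,0,0,0],[1,0,0,0.004,0,0,0],[1,0,0,0.004,0,0,0]]' && python3 -c "
from plant import workorder;print(workorder.sign_off())"
```

```text
clock: 18.47
tcp_pos: [0.4957, -0.0797, 0.1606]
orientation: [[1.0, 0.001, -0.001], [0.001, -1.0, 0.001], [-0.001, -0.001, -1.0]]
wrist_force: [13.6, 0.0, -26.7]
gripper_width: 0.0616
grasp_force: 97.9
the job is handed in; nothing more can be done
None
```

I swept all five sherds off the plate, put the scraper down clear of it, popped the lid up and pulled the tower to its second stop; the arm is still holding it there, and the job was handed in at 18.5 s without the result being shown.

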